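# Load the drying rack and jack it up

## Task

Stand the loose wooden goat upright on its base in the empty slot of the hinged drying rack, lengthwise and about centred between the slot's ends, then set the red lever jack down with its saddle squarely under the rack's marked lift point (the yellow disc with the black cross). Pump the jack's handle: one full stroke down that lifts the rack, let the handle come all the way back up so that the rack settles, then press it fully down again and finish holding it down, with the rack raised on the jack alone. Leave the two goats already in the rack standing in their slots and do not disturb the other things on the bench.

Things in the scene. Friction and masses are not known exactly. Their poses are not given: they have to be found in the camera images.
- goat_mid (a point): Loose goat cut from 22 mm beech, 0.15 kg, on its 120 x 22 x 18 mm base strip. Point: mid length and thickness, 50 mm above its underside. x: lengthwise, to the head (either way round in the slot); y: thickness; z: up. Grip its back (86 mm long, 22 thick, 46 to 80 mm above the underside) from above at 65 to 70 mm; from 34 mm ahead of the centre the head rises to 111 mm.
- slot (a point): Empty slot (green tag) of the rack: centre of its floor, 104 mm above the bench with the rack down. x: along the slot; y: across, towards the hinge; z: up. 150 mm long, ends open, 30 mm wide between walls 30 mm high (7 mm thick on the lift point side, a solid 45 mm block on the other). Slots at 75 and 150 mm along +y hold goats like the loose one, tops 111 mm above the slot floor.
- lift_point (a point): Centre of the underside of the 40 mm rubber lift pad, 86 mm above the bench (rack down), below a steel tongue (50 wide, top at 104 mm, ending 30 mm beyond the point along -y) with a yellow disc and black cross right above. Axes as the slot, which lies 90 mm along +y. A fixed beam, underside at 70 mm, stands 50 mm along +y (face at 40 mm), its posts at 100 mm either side; free along -y.
- bed (a joint): Tilt of the rack's hinged bed, rad: 0 = resting down, grows as the lift point rises. The hinge lies 295 mm along +y from the lift point. It falls back by itself when not held up.
- jack_grip (a point): Loose red lever jack, 0.8 kg. Point: in the middle of its body block, 50 mm above the jack's underside. x: forward, to the saddle; z: up. Block 50 mm long (x), 36 to 40 wide (y), 12 to 76 high: grip across y from above. Base 70 mm wide, 12 thick, from 150 mm behind the point to 100 ahead. Set it with its x along the lift point's +y.
- saddle_top (a point): Centre of the top of the jack's saddle (38 mm diameter), 70 mm ahead of the body block, 71 mm above the bench with the handle up. It rises 9 mm for each 0.1 rad of handle, 45 mm in all, meets the pad after about 15 mm, and sinks back when the handle is let up.
- handle_pad (a point): Top centre of the black pressing pad (36 x 50 mm) at the rear end of the jack's handle: handle up, 152 mm behind the block's centre, 110 mm above the bench. It swings about an axle 38 mm behind the block's centre, 62 mm high. Full stroke 0.5 rad takes it down by about 60 mm and back by up to 10 mm. Needs about 2 to 10 N; springs back up when let go.
- handle (a joint): Jack handle, rad: 0 = up (sprung), 0.5 = fully down, at its stop.
- goat_b: Goat already standing in the middle slot (as the loose goat); origin at the centre of its underside. Leave it there.
- goat_c: Goat already standing in the slot nearest the hinge; origin at the centre of its underside. Leave it there.
- earmuffs: Yellow and black ear muffs, 140 mm wide, 98 mm high; origin under the centre. Bystander.
- glue: White glue bottle with red cap, 56 mm diameter, 150 mm high; origin under the centre. Bystander.
- sanding_block: Cork sanding block 72 x 112 x 34 mm; origin under the centre. Bystander.
- tape: Roll of tan tape, lying flat, 90 mm outside diameter, 25 mm high; origin under the centre. Bystander.
- offcut: Wavy pale wood offcut 50 x 120 x 32 mm; origin under the centre. Bystander.
Things that resemble listed ones, but are neither listed nor needed, are in the scene too. What is shaped like the part that bears goat_mid but blue is not meant.

How it is judged:
By the outcome, as a careful person would: the job done as asked, in the order asked, and still so for the second after the job is handed in, while the arm keeps its last pose, push and grip.
It also fails if it takes over 72 s, if anything falls off the work surface, if the arm or the gripper's body presses on something with over 40 N, if the wrist force passes 120 N, or if a joint passes its speed limit or range.

## Robot

A 7-joint arm with a two-finger parallel gripper is mounted at the origin on the work surface. World frame = base frame: x ahead of the robot, y to its left, z up, the work surface at z = 0. Lengths are in m, angles in rad, forces in N, time in s.
With the tool pointing down it reaches from about 0.4 to 0.85 m from the base axis. Payload 10.4 kg.
Tool frame: the origin (TCP) lies at the very end of the fingers, on their centre line; the grasp point (between the pads) lies 19 mm behind it (r.pinch_z is the distance from the TCP to the grasp point, in m); z points along the fingers, y is the line along which they close (so a half turn about z gives the same grasp; the last joint's range is limited). The gripper opens to 87 mm and grips with 3 to 60 N. Pads are 19 mm wide; open, the fingers measure 117 mm over their backs; the gripper's body (75 mm by 190 mm) begins 51 mm behind the grasp point.
Start: joints at [1.193, 0.332, -0.065, 1.46, 0.022, 1.35, -0.088], TCP at [0.217, -0.586, 0.223] pointing down, gripper open.
Joint ranges: [-2.6, 2.6], [-0.5, 2.12], [-1.47, 1.34], [0.16, 2.42], [-1.27, 4.41], [0.06, 2.06], [-2.6, 2.6]. Speed limits (rad/s): [2.22, 2.22, 2.79, 2.79, 3.14, 3.14, 3.14].

## Interface

Orientations are given as a unit quaternion [x, y, z, w].
In Python, from bench import sensors, vision, r gives the robot as it stands.
- The arm moves only by the shell command python3 -m crank 'ROWS' [OPENING] [FORCE]. ROWS is JSON, a list of rows, each a list of 2 entries, a list of its own where there are three numbers: the shift along the tool's x, y, z normalised to -1 to 1, where 1 is 3 cm, then the turn about the tool's z normalised to -1 to 1, where 1 is 8 degrees. A call has 1 to 12 rows; each row shifts and turns the commanded pose from where the row before left it, along the tool's axes as they then stand; what a row does not reach is not made up. A row lasts 1/8 s, in which the tool goes at most 62.5 mm and 10.7 degrees, less where a joint would pass 70% of its speed; a pose out of reach is approached as far as the arm can. A call with a number of a shift or a turn outside -1 to 1 is refused whole. A call with a gripper value outside its range is refused whole. OPENING is the opening, from 0 (shut) to 1 (fully open), set as the call begins (- or left out, the last holds). The fingers move at their own pace and stop on an object; FORCE is the grip in N (left out, the last holds). Time passes only in rows, so rows that do not move let the fingers close. It gives the time, the measured TCP pose, the force, the opening and the grip force at its end, in the units of the state.
- sensors.read_state(): the state, without advancing time (a new reading comes with each control period).
- vision.camera(name): name is "scene" or "top"; returns the picture (480x640x3 uint8, red, green, blue); there is no depth.
- vision.camera_model(name): a dict with "vertical_fov" (degrees; the focal length in pixels is half the picture's height over the tangent of half this angle, whatever the lens; pixels are square), "cx", "cy" (the principal point, pixels), "camera_from_world" (4x4, takes a point from world to camera coordinates). Camera axes: x right, y down, z forward; pixel columns grow to the right and rows downward; lengths in m; the calibration is good to about 2 mm. A picture is of the moment at which its call begins. camera_model takes no time and is no camera call.
- r.close_job(): hands the job in; it is judged then, once.
The state is a dict: "time": time; "joint_positions": joint angles; "joint_vel": joint speeds; "joint_torque": joint torques, N m; "ee_pos": TCP position; "eef_rot": TCP orientation; "ft_force": force on the tool from outside, world axes, zero at the start; "torque": the same for the moment, N m; "width": finger opening in m; "grip_force": force on a finger pad.
Only numpy, scipy, OpenCV 4.12 (cv2) and the standard library are available. Lean on these libraries where they do the work, as an engineer would, in place of code of your own. Each camera call takes 0.05 s, during which the arm holds its last target. There are 200 camera calls.

## Working session

There is one attempt and no reset: what is moved stays moved. The work goes in short steps, Python scripts to look and compute and a shell command to move; the robot and the scene stay as the last step left them, time stands still between calls to the robot, and variables do not carry over. Pictures are saved under pics/ and viewed, at most 10 in all, crops included, and the job is handed in when it is done.

```bash
mkdir -p pics; ls; python3 - <<'E'
from bench import sensors, vision, r
import cv2,numpy as np
for n in("scene","top"):
    im=vision.camera(n); cv2.imwrite(f"pics/{n}0.png",im[:,:,::-1]); m=vision.camera_model(n); print(n,m["vertical_fov"],m["cx"],m["cy"],np.round(m["camera_from_world"],4).tolist(), {k:v for k,v in m.items() if k not in("camera_from_world",)})
print(sensors.read_state())
E
```

```text
pics
scene 50.76848647529625 318.88904068114414 240.81360347813674 [[-0.0231, 0.9996, 0.013, -0.1024], [0.8051, 0.0263, -0.5925, -0.3353], [-0.5927, -0.0032, -0.8054, 1.7431], [0.0, 0.0, 0.0, 1.0]] {'vertical_fov': 50.76848647529625, 'cx': 318.88904068114414, 'cy': 240.81360347813674}
top 45.4187516735235 315.66273714397136 240.73063204510024 [[0.0137, -0.9997, 0.0183, 0.0706], [-0.9916, -0.0159, -0.1285, 0.5149], [0.1288, -0.0164, -0.9915, 1.5366], [0.0, 0.0, 0.0, 1.0]] {'vertical_fov': 45.4187516735235, 'cx': 315.66273714397136, 'cy': 240.73063204510024}
{'time': 0.1, 'joint_positions': array([ 1.19341386,  0.332854  , -0.06468416,  1.46087027,  0.02160917,
        1.34986099, -0.08850337]), 'joint_vel': array([ 0.00174544, -0.00095271, -0.00039065, -0.00464965,  0.00054166,
        0.00179821,  0.00290576]), 'joint_torque': array([ 1.20652094e-03, -6.24546719e+01,  2.44741864e-02, -3.90718997e+01,
       -6.14546891e-02,  3.65855440e-02,  1.11008028e-04]), 'ee_pos': array([ 0.21698354, -0.585762  ,  0.22179896]), 'eef_rot': array([ 9.84306905e-01,  1.76463867e-01, -1.48998753e-04, -6.31149547e-04]), 'ft_force': array([-0.92356178,  0.33912209,  0.22837748]), 'torque': array([-0.03951852,  0.02470419,  0.01882792]), 'grip_force': 0.0, 'width': 0.08700868507293101}
```

View pics/scene0.png

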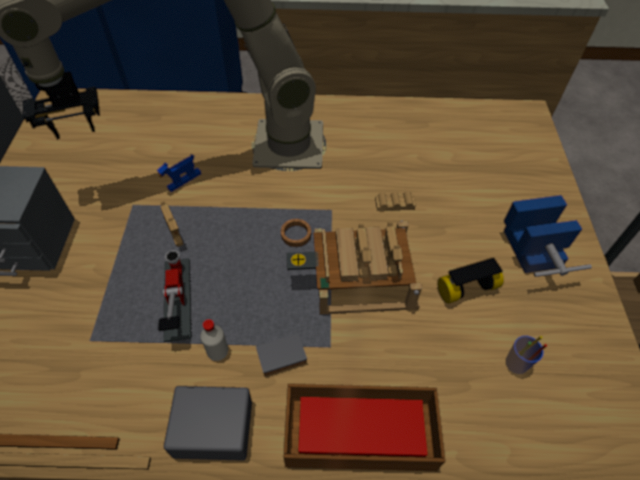

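View pics/top0.png

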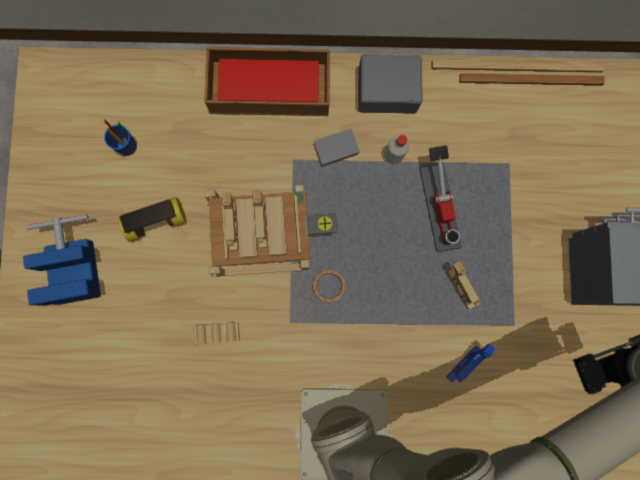

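```bash
python3 - <<'E'
import cv2,numpy as np
t=cv2.imread("pics/top0.png"); s=cv2.imread("pics/scene0.png")
def crop(im,x,y,w,h,f,n):
    c=cv2.resize(im[y:y+h,x:x+w],None,fx=f,fy=f,interpolation=cv2.INTER_CUBIC)
    c=cv2.convertScaleAbs(c,alpha=1.4)
    for k in range(0,w,20): cv2.putText(c,str(x+k),(k*f,8),0,.32,(0,255,255),1); cv2.line(c,(k*f,10),(k*f,14),(0,255,255),1)
    for k in range(0,h,20): cv2.putText(c,str(y+k),(0,k*f+4),0,.32,(0,255,255),1)
    cv2.imwrite(n,c)
crop(t,400,140,110,180,3,"pics/a1.png"); crop(t,200,175,160,110,5,"pics/a2.png"); crop(s,150,195,70,150,4,"pics/a3.png")
A=cv2.imread("pics/a1.png");B=cv2.imread("pics/a3.png")
o=np.zeros((600,620,3),np.uint8);o[:540,:330]=A;o[:600,335:615]=B;cv2.imwrite("pics/a4.png",o)
E
```

```text
(no output)
```

View pics/a4.png

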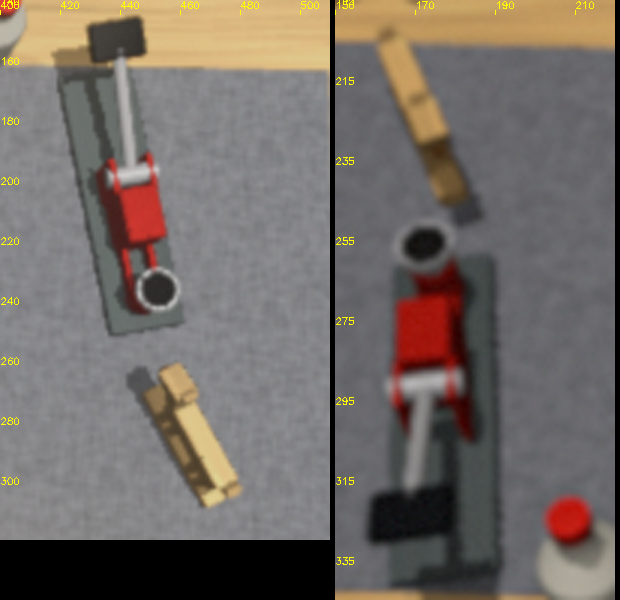

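View pics/a2.png

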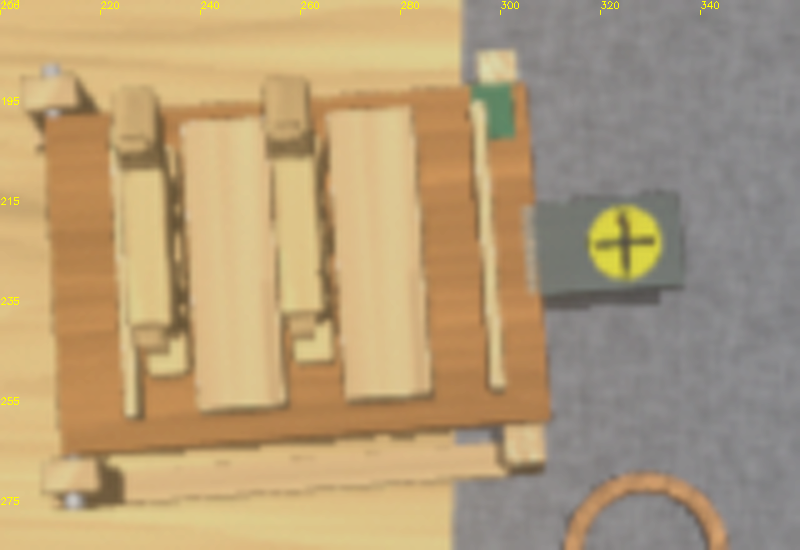

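```bash
cat > h.py <<'E'
import numpy as np
from bench import sensors, vision, r
from scipy.optimize import least_squares
from scipy.spatial.transform import Rotation as R
def ray(n,p):
    m=vision.camera_model(n); f=240/np.tan(np.radians(m["vertical_fov"]/2)); T=np.array(m["camera_from_world"])
    d=T[:3,:3].T@np.array([(p[0]-m["cx"])/f,(p[1]-m["cy"])/f,1]); return -T[:3,:3].T@T[:3,3],d
def at(n,p,z):
    o,d=ray(n,p); return (o+d*(z-o[2])/d[2])[:2]
def proj(n,P):
    m=vision.camera_model(n); f=240/np.tan(np.radians(m["vertical_fov"]/2)); T=np.array(m["camera_from_world"])
    q=T[:3,:3]@P+T[:3,3]; return np.array([m["cx"],m["cy"]])+f*q[:2]/q[2]
def fit(obs,x0):  # obs: (cam,pixel,local xyz); pose x,y,yaw
    def g(v):
        c,s=np.cos(v[2]),np.sin(v[2])
        return np.concatenate([proj(n,np.array([v[0]+c*l[0]-s*l[1],v[1]+s*l[0]+c*l[1],l[2]]))-p for n,p,l in obs])
    s=least_squares(g,x0); return s.x,s.fun.reshape(-1,2)
def tcp():
    s=sensors.read_state(); return s,np.array(s["ee_pos"]),R.from_quat(s["eef_rot"])
def rows(target,ydir_deg=None):
    "needed total in tool units: first turn, then shift in the tool axes after the turn"
    s,p,q=tcp(); M=q.as_matrix(); y=np.degrees(np.arctan2(M[1,1],M[0,1]))
    t=0
    if ydir_deg is not None:
        t=(ydir_deg-y+90)%180-90   # world ccw deg
    Md=R.from_euler('z',t,degrees=True).as_matrix()@M
    d=np.asarray(target)-p
    print("pos",np.round(p,4),"ydir",round(y,1),"tilt",np.round(M[:,2],3),"turn units",round(-t/8,2),"(alt",round(-(t-np.sign(t)*180)/8,2),") shift after turn",np.round(Md.T@d/.03,2),"before",np.round(M.T@d/.03,2),"q7",round(s["joint_positions"][6],2))
E
python3 - <<'E'
from h import *
a2=lambda x,y:np.array([200+x/5,175+y/5])
rk=[("top",a2(625,242),(0,-.09,.104)),("top",a2(480,100),(.075,-.0185,.134)),("top",a2(498,388),(-.075,-.0185,.134)),
("top",a2(412,107),(.075,.015,.134)),("top",a2(431,395),(-.075,.015,.134)),("top",a2(328,112),(.075,.06,.134)),("top",a2(346,403),(-.075,.06,.134))]
v,e=fit(rk,[.5,.1,0]);print("rack",v,e.round(1).tolist())
print("lift by scene", at("scene",(298,260),.104), "top",at("top",(325,223.4),.104))
a=lambda x,y:np.array([400+x/3,140+y/3]); b=lambda x,y:np.array([150+(x-335)/4,195+y/4])
S=at("top",a(157,289),.071);P=at("top",a(117,40),.11);S2=at("scene",b(425,243),.071);P2=at("scene",b(412,515),.11)
B=at("top",a(143,213),.076)
print("jack",S,P,S2,P2,np.linalg.norm(S-P),np.linalg.norm(S2-P2),B, S+(P-S)*70/222)
bc=[at("top",a(*p),.0) for p in((60,80),(110,335),(183,320))];print("base corners",bc)
for nm,p,z in(("headtop",a(180,384),.1),("back-tail-end",a(235,487),.08),("tail base L",a(205,507),.018),("tail base R",a(241,490),.018),("backmid",a(210,447),.08)):
    print(nm,at("top",p,z))
for nm,p,z in(("s back head end",b(437,135),.08),("s tail",b(390,33),.08),("head",b(450,190),.1)): print(nm,at("scene",p,z))
E
```

```text
rack [0.54182864 0.14505913 0.08910143] [[0.0, 0.3], [-0.4, 0.3], [0.2, 0.3], [0.3, -0.2], [0.5, -0.2], [-0.4, 0.0], [-0.2, -0.5]]
lift by scene [0.55374603 0.05883624] top [0.55072514 0.05553781]
jack [ 0.52658292 -0.28772082] [ 0.74370019 -0.24580206] [ 0.52834129 -0.28405734] [ 0.75160817 -0.23974445] 0.22112687002559003 0.22762191175645435 [ 0.59446927 -0.2750001 ] [ 0.59504332 -0.27450319]
base corners [array([ 0.73568945, -0.21688753]), array([ 0.49260728, -0.26128244]), array([ 0.50778276, -0.32994841])]
headtop [ 0.43922467 -0.29893406]
back-tail-end [ 0.35113943 -0.35108695]
tail base L [ 0.33424332 -0.34189804]
tail base R [ 0.35011222 -0.37523241]
backmid [ 0.38581392 -0.32979827]
s back head end [ 0.44280149 -0.29032495]
s tail [ 0.35070387 -0.3421823 ]
head [ 0.504341   -0.26546088]
```

```bash
python3 - <<'E'
import cv2,numpy as np
t=cv2.imread("pics/top0.png"); s=cv2.imread("pics/scene0.png")
def c(im,x,y):
    c=cv2.resize(im[y:y+55,x:x+40],None,fx=10,fy=10,interpolation=cv2.INTER_CUBIC);c=cv2.convertScaleAbs(c,alpha=1.4)
    for k in range(0,40,5): cv2.putText(c,str(x+k),(k*10,10),0,.35,(0,255,255),1); cv2.line(c,(k*10,10),(k*10,16),(0,255,255),1)
    for k in range(0,55,5): cv2.putText(c,str(y+k),(0,k*10+4),0,.35,(0,255,255),1)
    return c
cv2.imwrite("pics/g.png",np.hstack([c(t,443,258),c(s,155,196)]))
E
```

```text
(no output)
```

View pics/g.png

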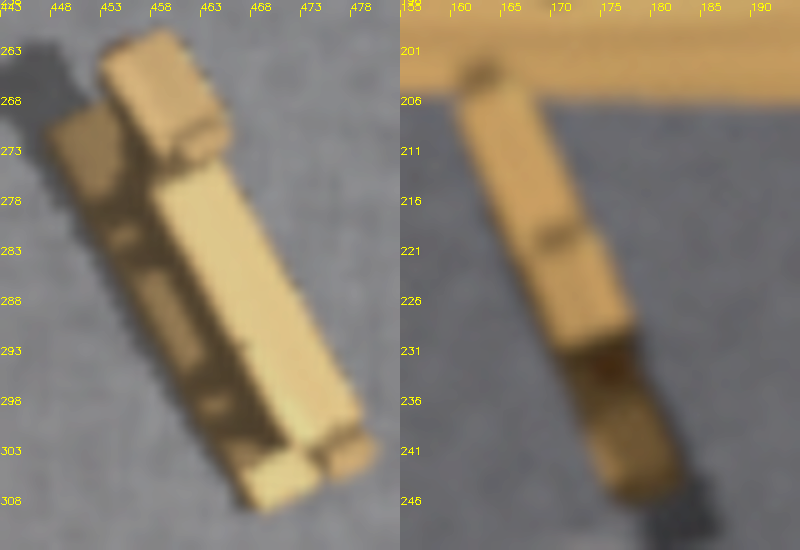

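```bash
python3 - <<'E'
from h import *
A=[((447.5,271.3),(.06,.011,.018)),((469.3,309.2),(-.06,.011,.018)),((475.5,306),(-.06,-.011,.018)),((472,304.5),(-.043,.011,.08)),((479,300.5),(-.043,-.011,.08)),((458,277.5),(.034,.011,.08)),((465.5,273.5),(.034,-.011,.08))]
o=[("top",np.array(p),l) for p,l in A]
v,e=fit(o,[.38,-.32,.5]);print(v,np.degrees(v[2]),e.round(1).tolist())
o=[("scene",np.array(p),l) for p,l in [((170.5,230),(.06,-.011,.111)),((178.5,228.5),(.06,.011,.111)),((176,246.5),(.06,-.011,0.0)),((183,243.5),(.06,.011,0.0)),((160.5,204),(-.06,-.011,.08))]]
v2,e=fit(o,v);print(v2,e.round(1).tolist())
rows([v[0],v[1],.2],np.degrees(v[2])+90)
E
```

```text
[ 0.39006047 -0.32430021  0.48882716] 28.00773332950508 [[0.0, -0.5], [-0.6, 0.7], [0.2, 0.2], [0.2, -0.6], [0.5, -0.5], [0.0, 0.3], [-0.2, 0.5]]
[ 0.4016417  -0.31496809  0.45961202] [[-1.5, -3.2], [-1.7, -4.3], [1.6, 3.8], [1.9, 4.2], [-0.1, -0.3]]
pos [ 0.217  -0.5858  0.2218] ydir -69.7 tilt [-0.001  0.001 -1.   ] turn units -0.96 (alt 21.54 ) shift after turn [ 9.19 -4.98  0.73] before [ 8.44 -6.17  0.73] q7 -0.09
```

```bash
python3 -m crank '[[[0,0,0],-0.96],[[0.92,-0.5,0],0],[[0.92,-0.5,0],0],[[0.92,-0.5,0],0],[[0.92,-0.5,0],0],[[0.92,-0.5,0],0],[[0.92,-0.5,0],0],[[0.92,-0.5,0],0],[[0.92,-0.5,0],0],[[0.92,-0.5,0],0],[[0.92,-0.5,0],0],[[0,0,0],0]]' 0.8 20; python3 -c "
from h import *
rows([.39,-.3243,.048],118)
import cv2
cv2.imwrite('pics/b0.png',np.hstack([cv2.resize(vision.camera(n)[y:y+100,x:x+80,::-1],None,fx=5,fy=5) for n,x,y in(('top',430,240),('scene',130,170))]))"
```

```text
time: 1.6
ee_pos: [0.3917, -0.3218, 0.2224]
eef_rot: [0.97, 0.244, 0.0, -0.0]
ft_force: [0.6, -0.0, -0.1]
width: 0.0694
grip_force: 0.0
pos [ 0.3917 -0.3218  0.2224] ydir -61.8 tilt [ 0.     0.001 -1.   ] turn units 0.03 (alt -22.47 ) shift after turn [-0.09  0.05  5.81] before [-0.09  0.05  5.81] q7 -0.5
```

View pics/b0.png

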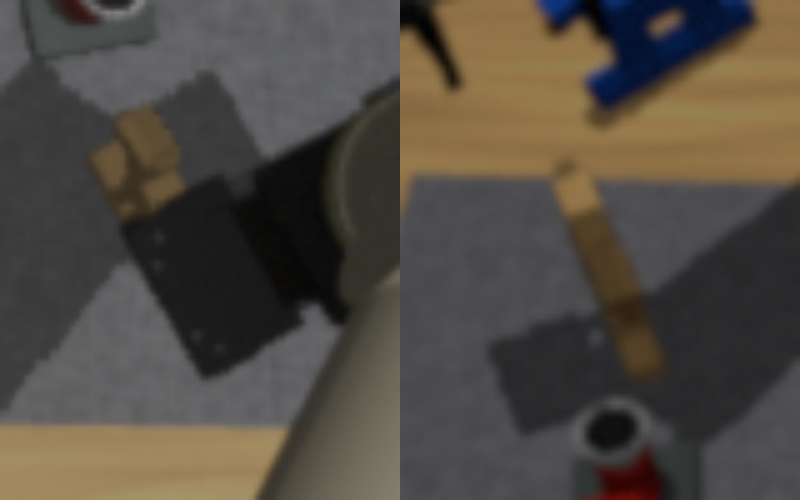

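```bash
python3 -c "
from h import *
p=tcp()[1]
for n in('top','scene'): print(proj(n,p), proj(n,np.array([p[0],p[1],.05])))
y=tcp()[2].as_matrix()[:,1]
print([proj('scene',p+s*y*.043) for s in(1,-1)])"
```

```text
[484.65428891 284.52887336] [464.75704969 287.91073621]
[154.8321047  179.55562846] [169.52477265 220.40432558]
[array([138.66588214, 184.84711542]), array([170.71374935, 174.35728882])]
```

```bash
python3 -m crank '[[[-0.09,0.05,0.9],0.03],[[0,0,1],0],[[0,0,1],0],[[0,0,1],0],[[0,0,1],0],[[0,0,0.9],0],[[0,0,0],0]]'; python3 -m crank '[[[0,0,0],0],[[0,0,0],0],[[0,0,0],0],[[0,0,0],0],[[0,0,0],0]]' 0 25; python3 -c "
from h import *
rows([.39,-.3243,.048],118)"
```

```text
time: 2.58
ee_pos: [0.3867, -0.3267, 0.0468]
eef_rot: [0.971, 0.239, -0.001, -0.002]
ft_force: [-0.3, -0.1, 0.3]
width: 0.0691
grip_force: 0.0
time: 3.2
ee_pos: [0.3888, -0.3266, 0.0487]
eef_rot: [0.971, 0.24, 0.0, 0.0]
ft_force: [-0.1, 0.9, 0.7]
width: 0.0277
grip_force: 0.1
pos [ 0.3888 -0.3266  0.0487] ydir -62.2 tilt [ 0. -0. -1.] turn units -0.03 (alt 22.47 ) shift after turn [ 0.07 -0.05  0.02] before [ 0.07 -0.05  0.02] q7 -0.56
```

Still closing; let it finish, then lift a little.

```bash
python3 -m crank '[[[0,0,0],0],[[0,0,0],0],[[0,0,0],0],[[0,0,0],0]]'; python3 -m crank '[[[0,0,-0.5],0],[[0,0,-1],0],[[0,0,-1],0],[[0,0,-1],0],[[0,0,-1],0],[[0,0,-1],0],[[0,0,-1],0],[[0,0,-0.5],0],[[0,0,0],0]]'; python3 -c "
from h import *
rows([.5418,.1451,.27],5.1+90)"
```

```text
time: 3.7
ee_pos: [0.3887, -0.3265, 0.0486]
eef_rot: [0.971, 0.24, -0.0, -0.0]
ft_force: [-1.2, 2.0, 2.8]
width: 0.022
grip_force: 24.7
time: 4.82
ee_pos: [0.389, -0.3269, 0.2593]
eef_rot: [0.971, 0.24, 0.0, 0.001]
ft_force: [-0.1, 0.5, -1.8]
width: 0.0218
grip_force: 24.7
pos [ 0.389  -0.3269  0.2593] ydir -62.2 tilt [ 0.001 -0.001 -1.   ] turn units 2.83 (alt -19.67 ) shift after turn [  6.47 -15.22  -0.38] before [ 11.84 -11.55  -0.37] q7 -0.49
```

```bash
python3 -m crank '[[[0,0,-0.4],0.94],[[0,0,0],0.94],[[0,0,0],0.95],[[0.4,-0.95,0],0],[[0.4,-0.95,0],0],[[0.4,-0.95,0],0],[[0.4,-0.95,0],0],[[0.4,-0.95,0],0],[[0.4,-0.95,0],0],[[0.4,-0.95,0],0],[[0.4,-0.95,0],0],[[0.4,-0.95,0],0]]'; python3 -m crank '[[[0.4,-0.95,0],0],[[0.4,-0.95,0],0],[[0.4,-0.95,0],0],[[0.4,-0.95,0],0],[[0.4,-0.95,0],0],[[0.4,-0.95,0],0],[[0.1,-0.1,0],0],[[0,0,0],0],[[0,0,0],0]]'; python3 -c "
from h import *
rows([.5418,.1451,.27],5.1+90)
import cv2
v=[.5418,.1451,.0891];c,s=np.cos(v[2]),np.sin(v[2])
for n,x,y in(('top',200,160),('scene',270,160)):
  im=vision.camera(n)[y:y+130,x:x+160,::-1]
  cv2.imwrite('pics/c_'+n+'.png',im)
a=[cv2.resize(cv2.imread('pics/c_'+n+'.png'),None,fx=4,fy=4,interpolation=2)[:, :400*2] for n in('top','scene')]
cv2.imwrite('pics/c.png',cv2.resize(np.vstack(a),None,fx=.57,fy=.57))"
```

```text
time: 6.32
ee_pos: [0.4729, -0.0605, 0.2691]
eef_rot: [0.999, 0.045, -0.001, -0.0]
ft_force: [0.6, -0.6, -1.2]
width: 0.0216
grip_force: 24.8
time: 7.45
ee_pos: [0.5324, 0.1172, 0.2701]
eef_rot: [0.999, 0.044, -0.0, 0.0]
ft_force: [0.4, -0.3, -2.2]
width: 0.0222
grip_force: 24.8
pos [0.5324 0.1172 0.2701] ydir -85.0 tilt [-0.001 -0.001 -1.   ] turn units -0.01 (alt 22.49 ) shift after turn [ 0.4 -0.9  0. ] before [ 0.39 -0.9   0.  ] q7 -1.89
```

View pics/c.png

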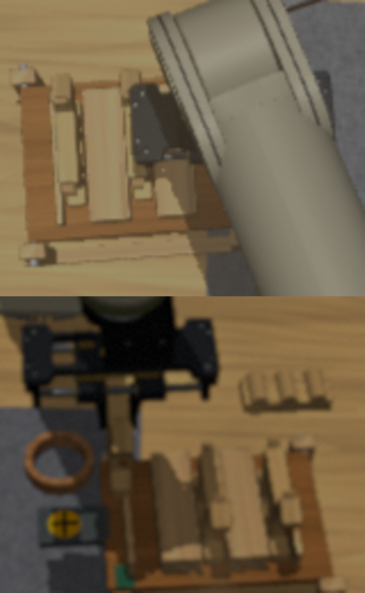

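```bash
python3 -m crank '[[[0.33,-0.9,0],0],[[0,0,0],0],[[0,0,0],0]]'; python3 -c "
from h import *
import cv2
for n,(x,y) in(('scene',(298,260)),('top',(325,223))):
  im=cv2.imread('pics/%s0.png'%n).astype(int); w=im[y-14:y+14,x-14:x+14]
  m=((w[...,2]>150)&(w[...,1]>120)&(w[...,0]<70)).astype(np.uint8)
  pts=cv2.findNonZero(m); h=cv2.convexHull(pts); M=cv2.moments(h); c=(x-14+M['m10']/M['m00'],y-14+M['m01']/M['m00']); print(n,c,m.sum(),at(n,c,.1045))
v=[.5418,.1451,.0891]
print('lift from fit',v[0]+.09*np.sin(v[2]),v[1]-.09*np.cos(v[2]))
u=np.array([np.cos(v[2]),np.sin(v[2])])
rows([v[0]-.002*u[0],v[1]-.002*u[1],.152],95.1)"
```

```text
time: 7.92
ee_pos: [0.5399, 0.1455, 0.2705]
eef_rot: [0.999, 0.044, -0.0, 0.0]
ft_force: [-0.5, -0.9, -1.3]
width: 0.0215
grip_force: 24.8Traceback (most recent call last):
  File "<string>", line 7, in <module>
    pts=cv2.findNonZero(m); h=cv2.convexHull(pts); M=cv2.moments(h); c=(x-14+M['m10']/M['m00'],y-14+M['m01']/M['m00']); print(n,c,m.sum(),at(n,c,.1045))
                              ~~~~~~~~~~~~~~^^^^^
cv2.error: OpenCV(4.12.0) /io/opencv/modules/imgproc/src/convhull.cpp:143: error: (-215:Assertion failed) total >= 0 && (depth == CV_32F || depth == CV_32S) in function 'convexHull'
```

```bash
python3 -c "
from h import *
import cv2
for n,(x,y) in(('scene',(298,260)),('top',(325,223))):
  im=cv2.imread('pics/%s0.png'%n).astype(int); w=im[y-14:y+14,x-14:x+14]
  m=((w[...,2]>110)&(w[...,1]>90)&(w[...,0]<.55*w[...,2])).astype(np.uint8)
  (c,rr)=cv2.minEnclosingCircle(cv2.findNonZero(m)); c=(x-14+c[0],y-14+c[1]); print(n,c,rr,m.sum(),at(n,c,.1045))
v=[.5418,.1451,.0891]
print('lift from fit',v[0]+.09*np.sin(v[2]),v[1]-.09*np.cos(v[2]))
u=np.array([np.cos(v[2]),np.sin(v[2])])
rows([v[0]-.002*u[0],v[1]-.002*u[1],.152],95.1)"
```

```text
scene (298.0, 259.5) 6.500100135803223 78 [0.5524969  0.05878694]
top (324.5, 223.0) 7.159010887145996 130 [0.55168417 0.05687736]
lift from fit 0.5498083939912648 0.055457010169892976
pos [0.5399 0.1455 0.2705] ydir -84.9 tilt [-0.    -0.001 -1.   ] turn units -0.0 (alt 22.5 ) shift after turn [-0.    0.02  3.95] before [-0.    0.02  3.95] q7 -1.95
```

```bash
python3 -m crank '[[[0.03,-0.03,0.8],0],[[0,0,0.9],0],[[0,0,0.7],0],[[0,0,0.3],0],[[0,0,0],0],[[0,0,0],0]]'; python3 -m crank '[[[0,0,0.25],0],[[0,0,0.25],0],[[0,0,0],0],[[0,0,0],0]]'; python3 -c "
from h import *
rows([.5405,.1461,.152],95.1)"
```

```text
time: 8.68
ee_pos: [0.5412, 0.1472, 0.1905]
eef_rot: [0.999, 0.045, 0.001, -0.0]
ft_force: [0.3, 0.9, -1.9]
width: 0.022
grip_force: 24.8
time: 9.18
ee_pos: [0.5408, 0.1473, 0.1746]
eef_rot: [0.999, 0.045, 0.0, 0.0]
ft_force: [0.0, -0.5, -2.0]
width: 0.0214
grip_force: 24.8
pos [0.5408 0.1473 0.1746] ydir -84.9 tilt [ 0. -0. -1.] turn units 0.0 (alt -22.5 ) shift after turn [-0.01  0.04  0.75] before [-0.01  0.04  0.75] q7 -1.99
```

```bash
python3 -m crank '[[[0,0,0.25],0],[[0,0,0.25],0],[[0,0,0.12],0],[[0,0,0.06],0],[[0,0,0],0],[[0,0,0],0]]'; python3 -c "
from h import *
rows([.5405,.1461,.152],95.1)"
```

```text
time: 9.93
ee_pos: [0.5409, 0.1473, 0.1544]
eef_rot: [0.999, 0.045, 0.0, 0.0]
ft_force: [0.3, -0.2, -2.0]
width: 0.0222
grip_force: 24.8
pos [0.5409 0.1473 0.1544] ydir -84.9 tilt [ 0. -0. -1.] turn units 0.0 (alt -22.5 ) shift after turn [-0.02  0.04  0.08] before [-0.02  0.04  0.08] q7 -2.0
```

```bash
python3 -m crank '[[[0,0,0.04],0],[[0,0,0],0],[[0,0,0],0]]'; python3 -m crank '[[[0,0,0.04],0],[[0,0,0],0],[[0,0,0],0]]'
```

```text
time: 10.3
ee_pos: [0.5408, 0.1473, 0.153]
eef_rot: [0.999, 0.045, 0.0, 0.0]
ft_force: [-0.9, -0.4, -1.7]
width: 0.0215
grip_force: 24.8
time: 10.68
ee_pos: [0.5408, 0.1477, 0.1525]
eef_rot: [0.999, 0.045, 0.0, -0.0]
ft_force: [-2.0, -0.9, 5.9]
width: 0.022
grip_force: 24.9
```

```bash
python3 -m crank '[[[0,0,0],0],[[0,0,0],0],[[0,0,0],0],[[0,0,0],0],[[0,0,0],0],[[0,0,-0.1],0],[[0,0,-0.3],0],[[0,0,-0.6],0],[[0,0,-1],0],[[0,0,-1],0],[[0,0,-1],0],[[0,0,-1],0]]' 0.6; python3 -c "
from h import *
rows([.595,-.2745,.27],None)
P=np.array([.7437,-.2458]);S=np.array([.5266,-.2877]);print(np.degrees(np.arctan2(*(S-P)[::-1])))
P=np.array([.7516,-.2397]);S=np.array([.5283,-.2841]);print(np.degrees(np.arctan2(*(S-P)[::-1])))"
```

```text
time: 12.18
ee_pos: [0.5407, 0.1474, 0.3043]
eef_rot: [0.999, 0.045, 0.001, -0.0]
ft_force: [0.9, -0.2, -0.1]
width: 0.0523
grip_force: 0.0
pos [0.5407 0.1474 0.3043] ydir -84.9 tilt [ 0.001  0.    -1.   ] turn units 0.0 (alt 0.0 ) shift after turn [ 0.54 14.17  1.14] before [ 0.54 14.17  1.14] q7 -1.94
-169.07630251657457
-168.75422850645404
```

```bash
python3 -m crank '[[[0.04,0.94,0],0],[[0.04,0.94,0],0],[[0.04,0.94,0],0],[[0.04,0.94,0],0],[[0.04,0.94,0],0],[[0.04,0.94,0],0],[[0.04,0.94,0],0],[[0.04,0.94,0],0],[[0.04,0.94,0],0],[[0.04,0.94,0],0],[[0.04,0.94,0],0],[[0.04,0.94,0],0]]' 1 45; python3 -m crank '[[[0.04,0.94,0],0],[[0.04,0.94,0],0],[[0.04,0.94,0],0],[[0,0,0],-1],[[0,0,0],-1],[[0,0,0],-1],[[0,0,0],-1],[[0,0,0],-1],[[0,0,0],-1],[[0,0,0],-1],[[0,0,0],-1],[[0,0,0],-1]]';python3 -m crank '[[[0,0,0],-1],[[0,0,0],-1],[[0,0,0],-1],[[0,0,0],-1],[[0,0,0],-1],[[0,0,0],-1],[[0,0,0],-1],[[0,0,0],-1],[[0,0,0],-1],[[0,0,0],-1],[[0,0,0],-1]]'; python3 -c "
from h import *
rows([.596,-.275,.031],100.7)"
```

```text
time: 13.68
ee_pos: [0.5855, -0.1893, 0.3033]
eef_rot: [0.999, 0.045, 0.001, 0.0]
ft_force: [-0.0, 0.3, 0.0]
width: 0.0868
grip_force: 0.0
time: 15.18
ee_pos: [0.5965, -0.2724, 0.3033]
eef_rot: [0.78, 0.625, 0.0, 0.001]
ft_force: [2.0, 0.0, -0.2]
width: 0.087
grip_force: 0.0
time: 16.55
ee_pos: [0.5964, -0.2726, 0.3032]
eef_rot: [0.127, 0.992, -0.0, 0.001]
ft_force: [0.1, -0.0, -0.3]
width: 0.0872
grip_force: 0.0
pos [ 0.5964 -0.2726  0.3032] ydir 75.4 tilt [ 0.001 -0.    -1.   ] turn units -3.17 (alt 19.33 ) shift after turn [ 0.04 -0.07  9.07] before [ 0.   -0.08  9.07] q7 1.42
```

```bash
python3 -m crank '[[[0,0,1],-0.8],[[0,0,1],-0.8],[[0,0,1],-0.8],[[0,0,1],-0.77],[[0.04,-0.07,1],0],[[0,0,1],0],[[0,0,0],0]]'; python3 -m crank '[[[0,0,1],0],[[0,0,1],0],[[0,0,0.7],0],[[0,0,0.35],0],[[0,0,0],0]]'; python3 -m crank '[[[0,0,0],0],[[0,0,0],0],[[0,0,0],0],[[0,0,0],0],[[0,0,0],0],[[0,0,0],0],[[0,0,0],0]]' 0 45; python3 -c "
from h import *
rows([.596,-.275,.031],100.7)"
```

```text
time: 17.42
ee_pos: [0.5946, -0.2751, 0.1208]
eef_rot: [-0.091, 0.996, 0.001, -0.001]
ft_force: [0.3, 0.1, 0.6]
width: 0.0872
grip_force: 0.0
time: 18.05
ee_pos: [0.5959, -0.2748, 0.0306]
eef_rot: [-0.091, 0.996, 0.0, 0.0]
ft_force: [-0.0, -0.1, -0.3]
width: 0.0869
grip_force: 0.0
time: 18.92
ee_pos: [0.5956, -0.2734, 0.0303]
eef_rot: [-0.092, 0.996, 0.001, -0.0]
ft_force: [-2.6, 4.3, 2.4]
width: 0.0362
grip_force: 45.0
pos [ 0.5956 -0.2734  0.0303] ydir 100.6 tilt [-0.001  0.001 -1.   ] turn units -0.02 (alt 22.48 ) shift after turn [-0.   -0.06 -0.02] before [-0.   -0.06 -0.02] q7 1.71
```

```bash
python3 -m crank '[[[0,0,0],0],[[0,0,-0.2],0],[[0,0,-0.4],0],[[0,0,-0.4],0],[[0,0,0],0]]' - 60; python3 -m crank '[[[0,0,0],1],[[0,0,0],1],[[0,0,0],1],[[0,0,0],1],[[0,0,0],1],[[0,0,0],1],[[0,0,0],1],[[0,0,0],1],[[0,0,0],1],[[0,0,0],1],[[0,0,0],1],[[0,0,0],0.94]]';python3 -m crank '[[[0,0,0],0],[[0,0,0],0]]'; python3 -c "
from h import *
rows([.568,-.132,.06],5.1)"
```

```text
time: 19.55
ee_pos: [0.5965, -0.2751, 0.0618]
eef_rot: [-0.091, 0.996, -0.001, 0.001]
ft_force: [0.3, -0.3, -7.8]
width: 0.0359
grip_force: 60.0
time: 21.05
ee_pos: [0.5955, -0.2744, 0.0599]
eef_rot: [0.677, 0.736, 0.0, -0.0]
ft_force: [0.1, 0.4, -8.2]
width: 0.0354
grip_force: 60.0
time: 21.3
ee_pos: [0.5956, -0.2746, 0.0601]
eef_rot: [0.675, 0.738, -0.0, -0.0]
ft_force: [-0.9, 0.1, -8.1]
width: 0.0359
grip_force: 60.0
pos [ 0.5956 -0.2746  0.0601] ydir 5.2 tilt [-0.  0. -1.] turn units 0.01 (alt -22.49 ) shift after turn [ 4.81 -0.49  0.  ] before [ 4.82 -0.49  0.  ] q7 0.2
```

```bash
python3 -m crank '[[[0.8,-0.08,0],0],[[0.8,-0.08,0],0],[[0.8,-0.08,0],0],[[0.8,-0.08,0],0],[[0.8,-0.08,0],0],[[0.8,-0.08,0],0],[[0,0,0.2],0],[[0,0,0.3],0],[[0,0,0.2],0],[[0,0,0],0],[[0,0,0],0]]'; python3 -c "
from h import *
import cv2
rows([.5572,-.0127,.036],5.1)
o=[]
for n,x,y in(('top',270,130),('scene',190,190)):
  im=vision.camera(n)[:,:,::-1];cv2.imwrite('pics/d_%s.png'%n,im)
  c=cv2.convertScaleAbs(cv2.resize(im[y:y+(150 if n=='scene' else 130),x:x+160],None,fx=(4 if n=='scene' else 4),fy=4,interpolation=2),alpha=1.3)
  for k in range(0,160,20): cv2.putText(c,str(x+k),(k*4,10),0,.35,(0,255,255),1);cv2.line(c,(k*4,10),(k*4,16),(0,255,255),1)
  for k in range(0,150,10): cv2.putText(c,str(y+k),(0,k*4+4),0,.35,(0,255,255),1)
  o.append(c[:600])
cv2.imwrite('pics/d1.png',o[1])"
```

```text
time: 22.68
ee_pos: [0.569, -0.1328, 0.0393]
eef_rot: [0.676, 0.737, 0.0, 0.0]
ft_force: [0.0, -0.3, -8.5]
width: 0.0358
grip_force: 60.0
pos [ 0.569  -0.1328  0.0393] ydir 4.9 tilt [ 0.  0. -1.] turn units -0.02 (alt 22.48 ) shift after turn [ 4.02 -0.04  0.11] before [ 4.02 -0.05  0.11] q7 -0.03
```

View pics/d1.png

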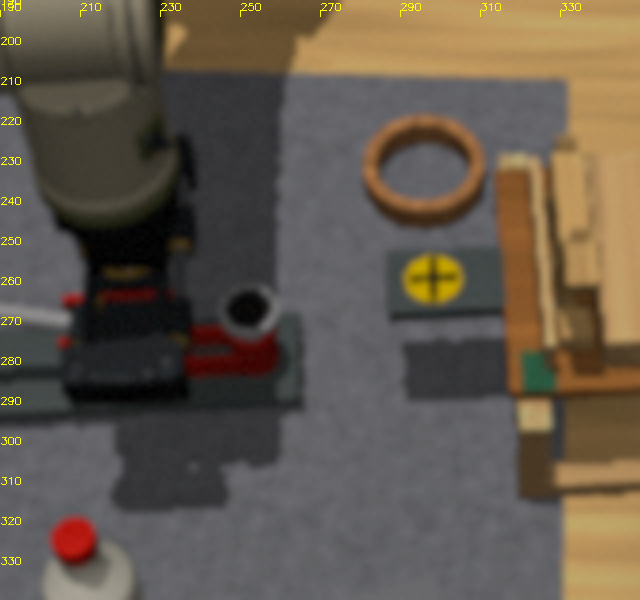

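```bash
python3 -c "
from h import *
import cv2
s=at('scene',(252.25,267.75),.080);l=at('scene',(298,259.6),.1045);d=l-s
print('scene sad',s,'lift',l)
th=np.radians(5.1);X=np.array([np.cos(th),np.sin(th)]);Y=np.array([-np.sin(th),np.cos(th)])
print('scene: along Y',d@Y,'across X',d@X)
p=tcp()[1][:2];print('kinematic saddle',p+.07*Y)
im=cv2.imread('pics/d_top.png')
q=proj('top',np.array([*(p+.07*Y),.08]));print('pred top px',q)
x,y=np.round(q).astype(int);w=cv2.cvtColor(im,6)[y-16:y+17,x-16:x+17]
for rr in w[::1]: print(' '.join('%3d'%v for v in rr))
"
```

```text
scene sad [ 0.56619879 -0.06262214] lift [0.55281464 0.05880205]
scene: along Y 0.12213326182572772 across X -0.002537244988528993
kinematic saddle [ 0.56289026 -0.06297264]
pred top px [369.11594974 221.0514994 ]
 98  98  97  97  95  97  94  73  65  63  63  61  62  63  64  66  63  63  62  60  60  62  61  61  62  64  63  64  65  61  42  37  38
 98  98  98  99  99  99  96  73  64  64  64  63  62  64  64  65  63  64  63  61  61  62  63  62  64  62  63  62  63  58  43  37  38
 99  99  99 100 102 100  95  72  63  64  64  63  64  64  64  64  62  62  62  61  62  65  65  64  64  62  61  61  62  59  44  36  39
101 100  99 100 101  97  92  72  63  63  65  65  64  63  62  62  61  63  63  61  61  63  65  64  64  63  62  62  63  60  45  41  52
 98  96  99 101 101  97  92  72  62  63  65  64  64  62  61  60  61  64  64  63  62  63  63  63  63  63  63  62  62  61  49  46  48
 96  97 100 103 102  99  94  72  63  64  65  65  65  63  62  61  62  63  63  61  62  63  62  62  61  62  63  60  59  61  58  55  50
 97  96  98 100 100 100  96  74  65  64  63  63  63  63  62  63  63  62  62  61  62  62  60  5
[... 2769 characters left out ...]
  50  49  49  50  49  50  49  49  47  40
100 100  99  94  70  64  78  81  81  81  79  59  51  49  49  50  49  49  50  49  48  49  49  49  50  48  48  48  48  49  48  48  41
 98  98  97  93  70  61  78  81  81  82  78  59  50  49  49  49  49  49  49  49  48  49  48  49  49  48  48  47  48  48  47  47  42
101 100  97  93  70  59  76  81  81  81  79  60  51  49  48  49  49  48  47  47  48  47  48  48  48  49  48  47  46  46  47  45  41
101  99  96  90  67  57  74  79  80  80  78  72  55  49  48  47  47  46  46  46  46  46  44  45  45  45  46  45  46  47  48  47  43
 99  99  96  90  69  55  66  70  70  68  66  60  50  47  47  45  48  48  47  47  52  52  53  55  58  57  56  56  57  57  60  59  57
```

```bash
python3 -c "
from h import *
th=np.radians(5.1);X=np.array([np.cos(th),np.sin(th)]);Y=np.array([-np.sin(th),np.cos(th)])
for px in((370.4,221),):
  s=at('top',px,.080);l=at('top',(324.9,223.3),.1045);d=l-s;print(s,l,'Y',d@Y,'X',d@X)
"
```

```text
[ 0.56308679 -0.06640624] [0.5509056  0.05581938] Y 0.12282456624958184 X -0.0012678059806900256
```

```bash
python3 -m crank '[[[0,0,0.2],0],[[0,0,0.08],0],[[0,0,0.03],0],[[0,0,0],0],[[0,0,0],0]]';  python3 -m crank '[[[0,0,0],0],[[0,0,0],0],[[0,0,0],0],[[-0.2,0,-0.2],0],[[-0.07,0,-0.13],0],[[0,0,0],0]]' 0.6; python3 -m crank '[[[0,0,0],0],[[0,0,0],0],[[0,0,0],0],[[0,0,0],0],[[0,0,0],0],[[0,0,0],0]]' 0 60; python3 -c "
from h import *
rows([.5572,-.0127,.036],5.1)"
```

```text
time: 23.4
ee_pos: [0.5687, -0.1325, 0.0303]
eef_rot: [0.676, 0.737, -0.0, -0.0]
ft_force: [-5.5, 0.9, -0.1]
width: 0.0353
grip_force: 60.0
time: 24.15
ee_pos: [0.5699, -0.1411, 0.0404]
eef_rot: [0.676, 0.737, 0.0, 0.0]
ft_force: [0.2, -0.7, -0.8]
width: 0.0524
grip_force: 0.0
time: 24.9
ee_pos: [0.5695, -0.1404, 0.0397]
eef_rot: [0.676, 0.737, -0.0, -0.0]
ft_force: [-0.7, 0.3, -1.0]
width: 0.0358
grip_force: 60.0
pos [ 0.5695 -0.1404  0.0397] ydir 5.0 tilt [-0.  0. -1.] turn units -0.01 (alt 22.49 ) shift after turn [ 4.28 -0.03  0.13] before [ 4.28 -0.04  0.13] q7 -0.02
```

```bash
python3 -m crank '[[[0,0,-0.17],0],[[0,0,0],0],[[0.7,-0.02,0],0],[[0.8,-0.02,0],0],[[0.8,-0.02,0],0],[[0.8,0,0],0],[[0.6,0,0],0],[[0.38,0,0],0],[[0,0,0],0],[[0,0,0],0]]';  python3 -c "
from h import *
rows([.5572,-.0127,.036],5.1)
import cv2
for n in('top','scene'):cv2.imwrite('pics/e_%s.png'%n,vision.camera(n)[:,:,::-1])"
```

```text
time: 26.15
ee_pos: [0.5573, -0.02, 0.0448]
eef_rot: [0.676, 0.737, -0.0, 0.0]
ft_force: [0.9, -1.3, -7.9]
width: 0.0353
grip_force: 60.0
pos [ 0.5573 -0.02    0.0448] ydir 4.9 tilt [-0.    -0.001 -1.   ] turn units -0.02 (alt 22.48 ) shift after turn [0.24 0.02 0.29] before [0.24 0.02 0.29] q7 -0.23
```

```bash
python3 -m crank '[[[0.05,0,0.1],0],[[0,0,0.07],0],[[0,0,0],0],[[0,0,0],0]]'; python3 -m crank '[[[0,0,0],0],[[0,0,0],0],[[0,0,0],0],[[0,0,0],0],[[0,0,0],0],[[0,0,-0.2],0],[[-0.2,0,-0.5],0],[[-0.3,0,-1],0],[[0,0,-1],0],[[0,0,-1],0],[[0,0,0],0]]' 0.7; python3 -c "
from h import *
rows([.5572,-.0127,.036],5.1)
import cv2
o=[]
for n,x,y in(('top',280,170),('scene',240,210)):
  im=vision.camera(n)[:,:,::-1];cv2.imwrite('pics/f_%s.png'%n,im)
  o.append(cv2.convertScaleAbs(cv2.resize(im[y:y+100,x:x+80],None,fx=5,fy=5,interpolation=2),alpha=1.3))
cv2.imwrite('pics/f.png',np.hstack(o))"
```

```text
time: 26.75
ee_pos: [0.557, -0.0173, 0.0398]
eef_rot: [0.676, 0.737, -0.0, -0.0]
ft_force: [0.2, -0.7, -8.1]
width: 0.0353
grip_force: 60.0
time: 28.12
ee_pos: [0.56, -0.0325, 0.1542]
eef_rot: [0.676, 0.737, 0.001, 0.002]
ft_force: [-0.3, 0.1, 1.0]
width: 0.0608
grip_force: 0.0
pos [ 0.56   -0.0325  0.1542] ydir 5.0 tilt [ 0.005 -0.001 -1.   ] turn units -0.02 (alt 22.48 ) shift after turn [ 0.67 -0.05  3.94] before [ 0.67 -0.05  3.94] q7 -0.13
```

View pics/f.png

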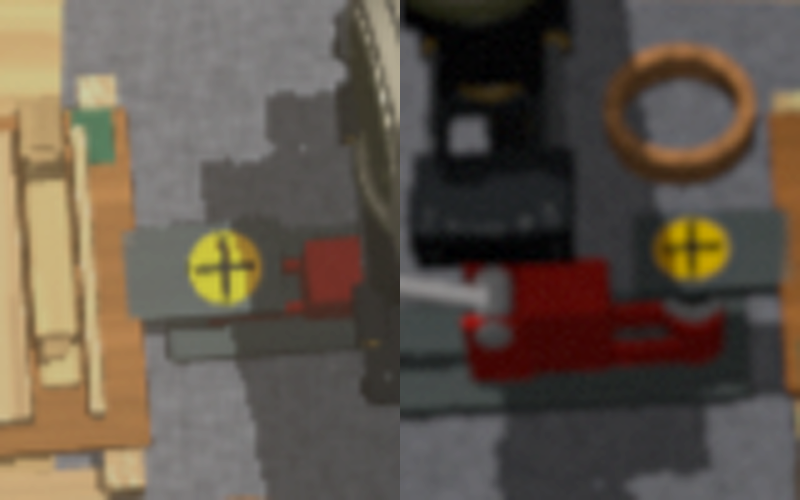

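```bash
python3 -c "
from h import *
th=np.radians(5.1);X=np.array([np.cos(th),np.sin(th)]);Y=np.array([-np.sin(th),np.cos(th)])
L=at('top',(324.9,223.3),.1045)
c=at('top',(280+167/5,170+362/5),.012);d=c-L;print('corner rel lift (exp .030,-.035)',d@Y,d@X)
b=at('top',(280+302/5,170+268/5),.076);d=b-L;print('block front edge (exp -.045)',d@Y,d@X)
s=at('scene',(240+285/5+0,210+410/5),.0);
L2=at('scene',(298,259.6),.1045)
c2=at('scene',(240+(748-400)/5,210+400/5),.0);d=c2-L2;print('scene front near corner z0 exp .03,+.035',d@Y,d@X)
L0=(L+L2)/2;B=L0-.07*Y;print('lift',L0,'block',B,'pad',B-.152*Y)
P=B-.152*Y;rows([P[0],P[1],.16],5.1)"
```

```text
corner rel lift (exp .030,-.035) 0.031629642621052056 -0.036535564272186946
block front edge (exp -.045) -0.04259984960814196 0.0006853898292911327
scene front near corner z0 exp .03,+.035 0.028614419907711037 0.03215526324419321
lift [0.55186012 0.05731071] block [ 0.55808272 -0.01241216] pad [ 0.57159466 -0.1638104 ]
pos [ 0.5584 -0.0327  0.1514] ydir 4.9 tilt [ 0.001 -0.001 -1.   ] turn units -0.02 (alt 22.48 ) shift after turn [-4.39  0.05 -0.28] before [-4.39  0.06 -0.28] q7 -0.13
```

```bash
python3 -m crank '[[[-0.8,0.01,-0.2],-0.02],[[-0.9,0.01,0],0],[[-0.9,0.01,0],0],[[-0.9,0.01,0],0],[[-0.8,0.01,0],0],[[-0.09,0,0.4],0],[[0,0,0.7],0],[[0,0,0],0],[[0,0,0],0],[[0,0,0],0],[[0,0,0],0]]' 0; python3 -c "
from h import *
rows([.5716,-.1638,.11],5.1)"
```

```text
time: 29.6
ee_pos: [0.5718, -0.1632, 0.1243]
eef_rot: [0.675, 0.738, 0.0, 0.0]
ft_force: [-0.1, -0.0, 0.2]
width: 0.0006
grip_force: 0.0
pos [ 0.5718 -0.1632  0.1243] ydir 5.1 tilt [ 0.001 -0.    -1.   ] turn units 0.0 (alt -22.5 ) shift after turn [-0.02 -0.01  0.48] before [-0.02 -0.01  0.48] q7 0.07
```

```bash
python3 -m crank '[[[0,0,0.4],0],[[0,0,0.15],0],[[0,0,0.15],0],[[0,0,0],0]]'; python3 -m crank '[[[-0.04,0,0.15],0],[[-0.04,0,0.15],0],[[-0.04,0,0.15],0],[[-0.04,0,0.15],0],[[-0.04,0,0.15],0],[[0,0,0],0]]';python3 -m crank '[[[-0.03,0,0.15],0],[[-0.02,0,0.15],0],[[-0.02,0,0.15],0],[[-0.02,0,0.15],0],[[0,0,0],0]]'
```

```text
time: 30.1
ee_pos: [0.5715, -0.1633, 0.1026]
eef_rot: [0.675, 0.738, -0.0, -0.0]
ft_force: [-1.1, -0.4, 2.9]
width: 0.0007
grip_force: 0.9
time: 30.85
ee_pos: [0.5722, -0.1685, 0.0804]
eef_rot: [0.675, 0.738, 0.0, -0.0]
ft_force: [-1.2, 2.8, 7.1]
width: 0.0003
grip_force: 3.7
time: 31.48
ee_pos: [0.5727, -0.1705, 0.0625]
eef_rot: [0.674, 0.738, 0.001, -0.0]
ft_force: [-0.9, 3.4, 8.5]
width: 0.0004
grip_force: 3.7
```

```bash
python3 -m crank '[[[0,0,0.15],0],[[0,0,0.15],0],[[0,0,0.1],0],[[0,0,0],0]]'; python3 -m crank '[[[0,0,0.08],0],[[0,0,0],0],[[0,0,0],0]]'
```

```text
time: 31.98
ee_pos: [0.573, -0.1706, 0.0515]
eef_rot: [0.674, 0.738, 0.001, 0.0]
ft_force: [-5.5, 4.5, 14.9]
width: 0.0006
grip_force: 6.7
time: 32.35
ee_pos: [0.5731, -0.1705, 0.0504]
eef_rot: [0.674, 0.738, 0.001, 0.0]
ft_force: [-9.2, 4.8, 27.5]
width: 0.0006
grip_force: 12.3
```

```bash
cat > disc.py <<'E'
from h import *
import cv2
for n,(x,y) in(('scene',(298,257)),('top',(325,223))):
  im=vision.camera(n)[:,:,::-1].astype(int); w=im[y-18:y+18,x-18:x+18]
  m=((w[...,2]>110)&(w[...,1]>90)&(w[...,0]<.55*w[...,2])).astype(np.uint8)
  c,rr=cv2.minEnclosingCircle(cv2.findNonZero(m)); c=(x-18+c[0],y-18+c[1]); print(n,c,round(rr,1),m.sum(),[at(n,c,z).round(4).tolist() for z in(.1045,.134)],[proj(n,np.array([.5515,.057,z])).round(1).tolist() for z in(.1045,.134)])
E
python3 disc.py; python3 -m crank '[[[0,0,-0.06],0],[[0,0,0],0]]'
```

```text
scene (298.6612911224365, 252.08064556121826) 7.0 88 [[0.5286, 0.0594], [0.5493, 0.0609]] [[297.3, 259.2], [297.1, 252.7]]
top (317.5, 227.5) 16.3 148 [[0.5395, 0.0751], [0.5349, 0.0756]] [[324.5, 223.1], [324.8, 221.2]]
time: 32.7
ee_pos: [0.573, -0.1706, 0.0513]
eef_rot: [0.674, 0.738, 0.001, 0.0]
ft_force: [-5.2, 4.4, 17.2]
width: 0.0003
grip_force: 7.8
```

```bash
python3 -m crank '[[[0,0,-0.2],0],[[0,0,-0.2],0],[[0.03,0,-0.2],0],[[0.03,0,-0.2],0],[[0.03,0,-0.2],0],[[0.04,0,-0.2],0],[[0.04,0,-0.2],0],[[0.04,0,-0.2],0],[[0.04,0,-0.2],0],[[0.04,0,-0.2],0],[[0,0,-0.3],0],[[0,0,-0.3],0]]'; python3 -m crank '[[[0,0,-0.1],0],[[0,0,0],0],[[0,0,0],0],[[0,0,0],0],[[0,0,0],0],[[0,0,0],0],[[0,0,0],0],[[0,0,0],0]]'; python3 disc.py; python3 - <<'E'
from h import *
import cv2
rows([.5716,-.1638,.11],5.1)
for n in('top','scene'):cv2.imwrite('pics/k_%s.png'%n,vision.camera(n)[:,:,::-1])
E
```

```text
time: 34.2
ee_pos: [0.5713, -0.1635, 0.1282]
eef_rot: [0.675, 0.738, -0.0, -0.0]
ft_force: [-0.1, 0.8, -0.2]
width: 0.0002
grip_force: 0.0
time: 35.2
ee_pos: [0.5716, -0.1633, 0.1307]
eef_rot: [0.675, 0.738, -0.0, 0.0]
ft_force: [0.2, -0.1, -0.1]
width: -0.0001
grip_force: 0.0
scene (297.8076915740967, 259.0) 6.9 94 [[0.5509, 0.0582], [0.571, 0.0598]] [[297.3, 259.2], [297.1, 252.7]]
top (318.54545497894287, 229.45454597473145) 15.6 139 [[0.5343, 0.0723], [0.5299, 0.0729]] [[324.5, 223.1], [324.8, 221.2]]
pos [ 0.5716 -0.1633  0.1308] ydir 5.1 tilt [ 0. -0. -1.] turn units 0.0 (alt -22.5 ) shift after turn [-0.02 -0.    0.69] before [-0.02 -0.    0.69] q7 0.08
```

```bash
python3 -m crank '[[[0,0,0.4],0],[[0,0,0.25],0],[[0,0,0.15],0],[[0,0,0.15],0],[[-0.04,0,0.15],0],[[-0.04,0,0.15],0],[[-0.04,0,0.15],0],[[-0.04,0,0.15],0],[[-0.04,0,0.15],0],[[-0.03,0,0.15],0],[[-0.02,0,0.15],0],[[-0.02,0,0.15],0]]'; python3 -m crank '[[[-0.02,0,0.15],0],[[0,0,0.15],0],[[0,0,0.15],0],[[0,0,0.1],0],[[0,0,0],0],[[0,0,0],0]]'
```

```text
time: 36.9
ee_pos: [0.5724, -0.1699, 0.0664]
eef_rot: [0.674, 0.738, 0.001, -0.0]
ft_force: [-2.5, 4.9, 6.9]
width: 0.0002
grip_force: 3.7
time: 37.65
ee_pos: [0.5729, -0.1704, 0.0513]
eef_rot: [0.674, 0.738, 0.001, -0.0]
ft_force: [-5.8, 4.4, 18.9]
width: 0.0007
grip_force: 8.0
```

```bash
python3 -m crank '[[[0,0,0.02],0],[[0,0,0],0],[[0,0,0],0],[[0,0,0],0]]'; python3 disc.py; python3 - <<'E'
from h import *
import cv2
o=[]
for n,x,y in(('top',190,150),('scene',190,200)):
  im=vision.camera(n)[:,:,::-1]
  o.append(cv2.convertScaleAbs(cv2.resize(im[y:y+150,x:x+(160 if n=='top' else 230)][:, :],(390,366) if n=='top' else (410,267),interpolation=2),alpha=1.3))
c=np.zeros((366,800,3),np.uint8);c[:,:390]=o[0];c[:267,390:]=o[1];cv2.imwrite('pics/z.png',c)
E
```

```text
time: 38.15
ee_pos: [0.573, -0.1704, 0.051]
eef_rot: [0.674, 0.738, 0.001, 0.0]
ft_force: [-8.3, 4.6, 22.0]
width: 0.0003
grip_force: 9.4
scene (298.6612911224365, 252.08064556121826) 7.0 91 [[0.5286, 0.0594], [0.5493, 0.0609]] [[297.3, 259.2], [297.1, 252.7]]
top (317.5, 227.5) 16.3 143 [[0.5395, 0.0751], [0.5349, 0.0756]] [[324.5, 223.1], [324.8, 221.2]]
```

View pics/z.png

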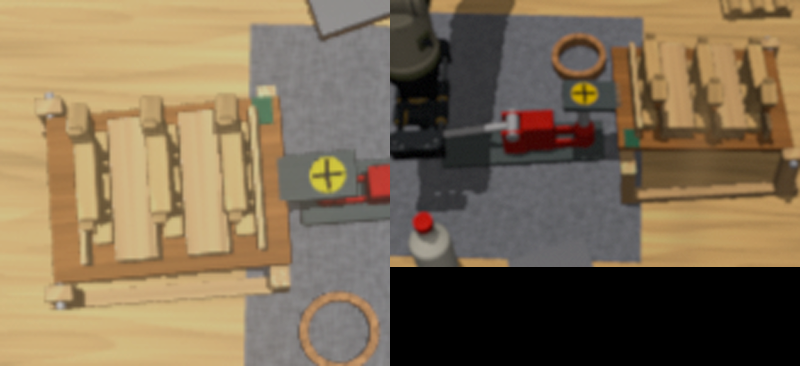

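The picture shows the rack raised on the jack with the handle held down. The disc sits at (584, 93) in the right half, and all three goats are standing in their slots.

```bash
python3 -c "
from bench import r
print(r.close_job())"
```

```text
the job is handed in; nothing more can be done
None
```

The job is handed in at about 38 s: the goat stands in the slot and the jack's saddle is within about 2 mm of the lift point; after one full stroke and a full release, the handle is held down at its stop with the rack raised about 30 mm, and no verdict came back.

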